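# Lever the label press up onto its service prop

### The job

The counter under the heavy label press has to be wiped, so tip its front edge up: slip the blade of the pry bar under the front edge, over the fulcrum block, and lever until the sprung prop has swung fully out to its stop, then let the press down so that it stands on the prop. Finish by taking the bar out and laying it flat on the counter, well clear of the press. Do not shove the press out of place, and leave the other things on the counter alone.

Things in the scene. Friction and masses are not known exactly. Their poses are not given: they have to be found in the camera images.
- press: Label press, about 4.6 kg, grey, loose on four rubber feet 26 mm high, 28 mm across, their centres 80 mm ahead and 85 mm behind the origin, 70 mm to either side. Base plate 200 (x) by 180 mm (y), underside 26 and top 44 mm up; platens, column and arm up to 225 mm. Origin: centre of its footprint at counter level; front faces its own -x, z up. Front raised, it tips about its rear feet.
- lip (a point): Middle of the lower front edge of the press's base plate, 26 mm above the counter at the start, 100 mm ahead of the press's origin. It must rise about 22 mm (base tilted about 0.11 rad) before the prop can swing right out; 10 mm more does no harm.
- rib (a point): Middle of the front face of a cross rib under the base plate, 25 mm behind the front edge: 110 mm wide, from the plate's underside down to 5 mm above the counter. A bar pushed in under the edge comes to bear against it.
- prop (a joint): Sprung prop of the press: a steel leg outside either flank, on one shaft. 0 = folded, legs trailing to the rear, feet on the counter. A light spring swings the feet down and forward (value grows) as the front is raised, to the stop at 0.956 rad, legs just past upright, where they carry the press. Lowered too soon, they may jam at a smaller value.
- prop_foot (a point): Centre of the rubber foot (6 mm radius) of the prop leg on the press's -y flank, 99 mm from the middle. The shaft lies 75 mm ahead of the press's origin and 36 mm up, 48 mm from the foot's centre.
- fulcrum: Dark steel fulcrum block, 0.8 kg, loose, 44 (x) by 90 (y) by 26 mm, with a round ridge of 9 mm radius along its y over its middle, top 34 mm above the counter. Origin: centre of its underside. It already stands 50 to 62 mm (ridge to edge) in front of the press, about parallel to the front edge, within 10 mm of the press's middle line.
- bar: Pry bar, flat steel, 280 (x) by 24 (y) by 8 mm (z), 0.4 kg, lying flat. Origin: centre of its underside, near its centre of mass. Blade at +x, last 30 mm bevelled from below to 5 mm thick; other end black: press there. On the fulcrum, blade against the rib, it slopes up from the press by 0.3 to 0.4 rad and stays when let go; pressing it level or 0.1 rad beyond takes 7 to 17 N.
- blade (a point): Middle of the bar's blade end, 140 mm from its origin, 5.5 mm above its underside.
- bar_end (a point): Middle of the bar's black end, 140 mm from its origin, 4 mm above its underside.
- detergent: White detergent bottle, 84 mm across, 220 mm tall; bystander. Origin under its centre.
- starch_can: Spray can, 56 mm across, 150 mm tall; bystander. Origin under its centre.
- scoop_cup: Clear measuring cup, 72 mm across, 65 mm tall; bystander. Origin under its centre.
- soap: Soap carton, 90 by 60 by 40 mm; bystander. Origin under its centre.
- brush: Brush lying on the counter behind the press; bystander. Origin under it.
- diffuser: White ceramic diffuser, 124 mm across, 130 mm tall; bystander. Origin under its centre.
- peg_jar: Glass jar with a brass cap, 90 mm across, 120 mm tall; bystander. Origin under its centre.
Not all that is in view belongs to the job. Several things have the shape of the fulcrum; the one meant has the colours described above.

How it is judged:
By the outcome, as a careful person would: the job done as asked, in the order asked, and still so for the second after the job is handed in, with the robot touching nothing.
It also fails if it takes over 66 s, if anything falls off the work surface, if the arm or the gripper's body presses on something with over 40 N, if the wrist force passes 120 N, or if a joint passes its speed limit or range.

### The arm

A 6-joint arm with a two-finger parallel gripper is mounted at the origin on the work surface. World frame = base frame: x ahead of the robot, y to its left, z up, the work surface at z = 0. Lengths are in m, angles in rad, forces in N, time in s.
With the tool pointing down it reaches from about 0.275 to 0.85 m from the base axis. Payload 5.2 kg.
Tool frame: the origin (TCP) lies at the very end of the fingers, on their centre line; the grasp point (between the pads) lies 19 mm behind it; z points along the fingers, y is the line along which they close (so a half turn about z gives the same grasp; the last joint's range is limited). The gripper opens to 85 mm and grips with 20 to 120 N. Pads are 22 mm wide; open, the fingers measure 114 mm over their backs; the gripper's body (76 mm by 85 mm) begins 54 mm behind the grasp point. The pads swing forward as they close: fully open they stand 13 mm farther back than shut.
Start: joints at [-1.334, 0.259, 1.535, -0, 1.348, -0.203], TCP at [0.234, -0.498, 0.231] pointing down, gripper open.
Joint ranges: [-3.14, 3.14], [-0.91, 2.08], [0.19, 2.58], [-1.22, 4.36], [0.22, 2.71], [-3.12, 3.12]. Speed limits (rad/s): [2.57, 2.57, 3.14, 3.14, 3.14, 3.14].

### API

Orientations are given as a unit quaternion [x, y, z, w].
In Python, from cell import state, cams, ctrl gives the robot as it stands.
- The arm moves only by the tool step_arm, never from a script. Its argument "motion" is a list of rows, each a list of 7 numbers: the turn, a rotation vector about the tool's x, y, z in degrees, then the shift along the tool's x, y, z in cm, then the opening, from -1 (shut) to 1 (fully open). In form: [[ax, ay, az, tx, ty, tz, jaw], ...]. A call has 1 to 20 rows; each row is the pose to reach, as a shift and turn from the pose commanded when the call began, along the tool's axes at that moment; what a row does not reach only later rows make up. A row lasts 1/8 s, in which the tool goes at most 62.5 mm and 10.7 degrees, less where a joint would pass 70% of its speed; a pose out of reach is approached as far as the arm can. A call with a gripper value outside its range is refused whole. The fingers move at their own pace and stop on an object; the grip force is fixed at half the most. Time passes only in rows, so rows that repeat a pose let the fingers close. It gives the time, the measured TCP pose, the force, the opening and the grip force at its end, in the units of the state.
- state(): the state, without advancing time (a new reading comes with each control period).
- cams.read_camera(name): name is "scene" or "top"; returns a dict with "img" (400x640x3 uint8, red, green, blue), "K" (3x3 intrinsics, pixels), "k1" (the pictures are not rectified: a ray, as slopes to the right and down, at radius r is drawn at 1 + k1 r^2 times it, then the intrinsics apply), "view" (4x4, takes a point from world to camera coordinates). Camera axes: x right, y down, z forward; pixel columns grow to the right and rows downward; lengths in m; the calibration is good to about 2 mm. A picture is of the moment at which its call begins. There is no depth.
- ctrl.hand_in(): hands the job in; it is judged then, once.
The state is a dict: "t": time; "q": joint angles; "joint_velocities": joint speeds; "joint_efforts": joint torques, N m; "ee_pos": TCP position; "tcp_rot": TCP orientation; "force": force on the tool from outside, world axes, zero at the start; "ft_torque": the same for the moment, N m; "grip_width": opening from 0.0 (shut) to 1.0 (fully open); "finger_force": force on a finger pad.
Only numpy, scipy, OpenCV 4.12 (cv2) and the standard library are available. Lean on these libraries where they do the work, as an engineer would, in place of code of your own. Each camera call takes 0.05 s, during which the arm holds its last target. There are 200 camera calls.

## Working session

There is one attempt and no reset: what is moved stays moved. The work goes in short steps, Python scripts to look and compute and a tool call to move; the robot and the scene stay as the last step left them, time stands still between calls to the robot, and variables do not carry over. Pictures are saved under pics/ and viewed, at most 10 in all, crops included, and the job is handed in when it is done.

Besides the shell and the picture viewer there is one more tool, called in YAML: its name, and indented under it one key for each argument. step_arm: Moves the arm, as the interface text tells. Its arguments: {"type":"object","properties":{"motion":{"type":"array","items":{"type":"array","items":{"type":"number"}}}},"required":["motion"]}

```bash
mkdir -p pics; ls
cat > h.py <<'E'
import numpy as np, cv2, sys
from cell import state, cams, ctrl
def get(n):
    d=cams.read_camera(n); d['name']=n; return d
def ray(d,u,v):
    K=d['K']; x=(u-K[0][2])/K[0][0]; y=(v-K[1][2])/K[1][1]
    rd=np.hypot(x,y); r=rd
    for _ in range(30): r=rd/(1+d['k1']*r*r)
    s=r/rd if rd>0 else 1
    V=np.array(d['view']); R=V[:3,:3]; t=V[:3,3]
    return -R.T@t, R.T@np.array([x*s,y*s,1.])
def onz(d,u,v,z):
    o,w=ray(d,u,v); return o+w*(z-o[2])/w[2]
def proj(d,p):
    V=np.array(d['view']); c=V[:3,:3]@np.array(p)+V[:3,3]; x,y=c[:2]/c[2]
    f=1+d['k1']*(x*x+y*y); K=d['K']; return K[0][0]*x*f+K[0][2],K[1][1]*y*f+K[1][2]
def tri(d1,p1,d2,p2):
    A=[];b=[]
    M=np.zeros((3,3));q=np.zeros(3)
    for d,p in((d1,p1),(d2,p2)):
        o,w=ray(d,*p); w/=np.linalg.norm(w); P=np.eye(3)-np.outer(w,w); M+=P;q+=P@o
    return np.linalg.solve(M,q)
def save(d,fn,crop=None,s=1):
    im=d['img'][:,:,::-1]
    if crop: x0,y0,x1,y1=crop; im=im[y0:y1,x0:x1]
    cv2.imwrite('pics/'+fn,cv2.resize(im,None,fx=s,fy=s,interpolation=cv2.INTER_CUBIC))
E
python3 - <<'E'
from h import *
a=get('scene');b=get('top')
save(a,'s0.png');save(b,'t0.png')
for d in(a,b):
    print(d['K'],d['k1']);print(np.round(d['view'],3)); print(ray(d,320,200)[0])
print(state())
E
```

```text
pics
[[399.15975688   0.         316.04162288]
 [  0.         399.15975688 206.77048296]
 [  0.           0.           1.        ]] 0.016299761029126746
[[-0.833  0.552  0.016  0.471]
 [ 0.285  0.454 -0.845 -0.124]
 [-0.474 -0.699 -0.535  1.431]
 [ 0.     0.     0.     1.   ]]
[1.10582544 0.79715133 0.65428323]
[[410.53803945   0.         319.48588367]
 [  0.         410.53803945 202.33567895]
 [  0.           0.           1.        ]] 0.03471578479432646
[[-1.000e-03 -1.000e+00  5.000e-03 -4.000e-03]
 [-9.880e-01 -0.000e+00 -1.520e-01  5.590e-01]
 [ 1.520e-01 -5.000e-03 -9.880e-01  1.106e+00]
 [ 0.000e+00  0.000e+00  0.000e+00  1.000e+00]]
[0.38399989 0.00125045 1.17799561]
{'t': 0.1, 'q': array([-1.33379458e+00,  2.59302010e-01,  1.53597106e+00,  7.94534404e-07,
        1.34801063e+00, -2.02826516e-01]), 'joint_velocities': array([ 1.86208178e-04, -2.86733340e-03, -2.94881853e-03,  8.18570855e-04,
       -4.09059923e-05, -3.19224326e-05]), 'joint_efforts': array([ 2.36927699e-03, -4.46972573e+01, -2.91245413e+01, -1.58911730e-04,
        6.27018220e-03,  2.90687240e-05]), 'ee_pos': array([ 0.23407562, -0.49717808,  0.2305417 ]), 'tcp_rot': array([ 9.75915855e-01,  2.18145658e-01, -1.40600257e-05, -8.45410647e-04]), 'force': array([ 0.34177989,  0.64023719, -0.62569321]), 'ft_torque': array([ 0.0203769 ,  0.06903309, -0.01588858]), 'finger_force': 0.0, 'grip_width': 0.9996059014069427}
```

```bash
sleep 1; ls pics
```

```text
s0.png
t0.png
```

View pics/t0.png

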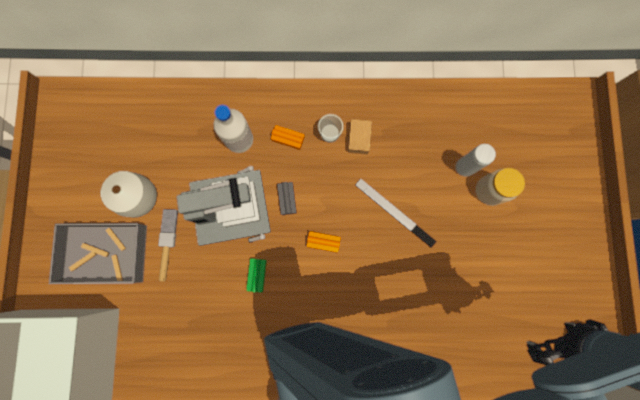

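View pics/s0.png

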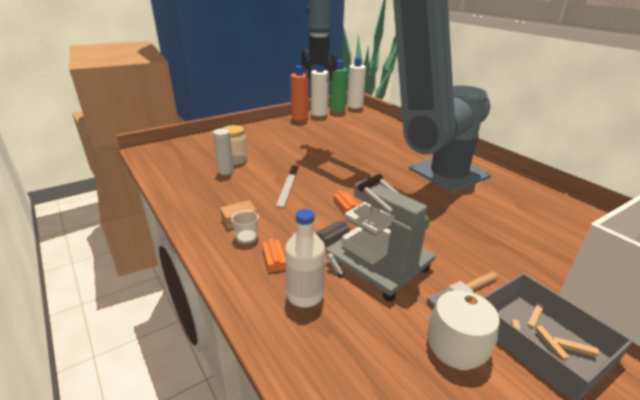

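The top view has four fulcrum-shaped blocks: orange at (288,137), orange at (324,242), green at (256,275) and dark grey at (287,198). The dark grey one fits: it is dark steel and stands just in front of the press, whose front faces image right, world -y. The bar runs from its blade at (360,182) to its black end at (433,242). I'll check this in one enlarged crop.

Run:
```python
from h import *
b=get('top')
save(b,'t1.png',(170,150,310,255),5.7)
im=b['img']; hsv=cv2.cvtColor(im,cv2.COLOR_RGB2HSV).astype(int)
sub=lambda m,x0,y0,x1,y1:(lambda z:(z.__setitem__((slice(y0,y1),slice(x0,x1)),m[y0:y1,x0:x1]),z)[1])(np.zeros(m.shape,np.uint8))
m=(hsv[...,1]<90)
# fulcrum
f=sub(m.astype(np.uint8)*255,274,175,302,222)
g=sub((m|(hsv[...,2]<70)).astype(np.uint8)*255,345,170,445,255)
for n,k,z in(('ful',f,.026),('bar',g,.008)):
    c=max(cv2.findContours(k,0,2)[0],key=cv2.contourArea); r=cv2.minAreaRect(c); bx=cv2.boxPoints(r)
    print(n,r); print(np.round([onz(b,*p,z) for p in bx],4)); print('c',onz(b,*r[0],z))
```

```text
ful ((286.2657470703125, 197.70443725585938), (31.4725341796875, 15.089570999145508), 82.56858825683594)
[[0.6168 0.1176 0.026 ]
 [0.6225 0.0749 0.026 ]
 [0.5325 0.0626 0.026 ]
 [0.527  0.1047 0.026 ]]
c [0.57446077 0.08993159 0.026     ]
bar ((395.1067810058594, 212.37081909179688), (97.71102905273438, 9.218021392822266), 39.55966567993164)
[[ 0.6154 -0.1063  0.008 ]
 [ 0.6365 -0.1236  0.008 ]
 [ 0.4559 -0.3344  0.008 ]
 [ 0.4359 -0.3169  0.008 ]]
c [ 0.53475987 -0.22171893  0.008     ]
```

View pics/t1.png

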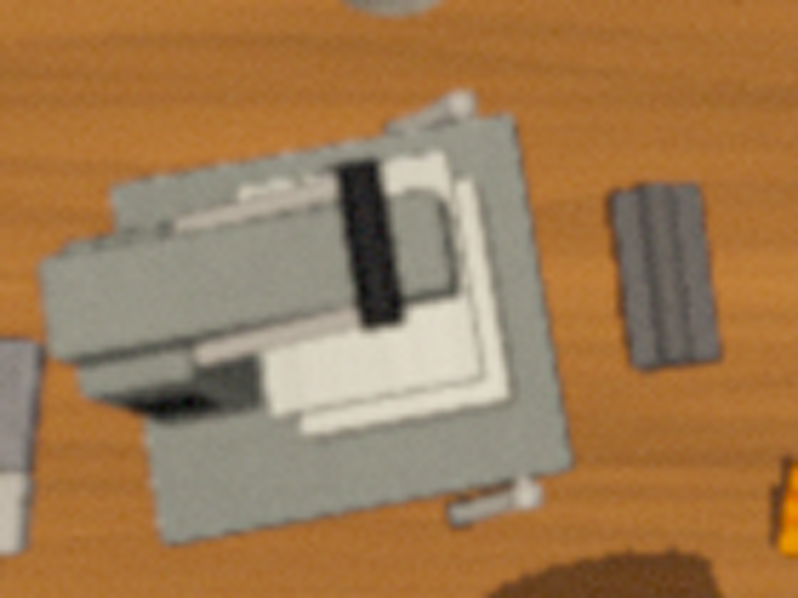

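The crop shows the press base corners at about (512,118), (570,465), (165,543) and (112,187). The dark steel ridged block is at (665,275), directly ahead of its front edge, so it is the fulcrum.

Run:
```python
from h import *
b=get('top')
P=[onz(b,170+(x+.5)/5.7-.5,150+(y+.5)/5.7-.5,.044) for x,y in((512,118),(570,465),(165,543),(112,187))]
P=np.array(P);print(np.round(P,4))
fm=(P[0]+P[1])/2; rm=(P[2]+P[3])/2; ax=(rm-fm)[:2]; ed=(P[0]-P[1])[:2]
print('front mid',fm,'rear',rm,'yaw x',np.degrees(np.arctan2(ax[1],ax[0])),'edge',np.degrees(np.arctan2(ed[1],ed[0])),np.linalg.norm(ax),np.linalg.norm(ed))
F=[onz(b,170+(x+.5)/5.7-.5,150+(y+.5)/5.7-.5,z) for x,y,z in((660,185,.034),(680,362,.034),(700,185,.026),(720,358,.026))]
print(np.round(F,4))
f=(F[0]+F[1])/2;e=(F[0]-F[1])[:2];print('ridge mid',f,np.degrees(np.arctan2(e[1],e[0])))
s=np.cos(np.radians(0))
u=ax/np.linalg.norm(ax); print('u',u,'ridge ahead',(fm-f)[:2]@u,'lat',(f-fm)[:2]@np.array([-u[1],u[0]]))
st=state(); from scipy.spatial.transform import Rotation as R
print(R.from_quat(st['tcp_rot']).as_matrix().round(3),st['ee_pos'])
```

```text
[[0.6499 0.1652 0.044 ]
 [0.4778 0.1335 0.044 ]
 [0.4406 0.3269 0.044 ]
 [0.6149 0.3604 0.044 ]]
front mid [0.56387893 0.14932264 0.044     ] rear [0.5277423  0.34365012 0.044     ] yaw x 100.53424930993508 edge 10.445870008771521 0.19765885966881364 0.17500696825104228
[[0.6182 0.0923 0.034 ]
 [0.5294 0.0815 0.034 ]
 [0.6198 0.0729 0.026 ]
 [0.5324 0.0622 0.026 ]]
ridge mid [0.57377716 0.08690493 0.034     ] 6.988296764437768
u [-0.18282325  0.9831458 ] ridge ahead 0.06317533334924642 lat 0.0016800054823632466
[[ 0.905  0.426 -0.   ]
 [ 0.426 -0.905  0.001]
 [ 0.    -0.001 -1.   ]] [ 0.23412089 -0.49733328  0.23080124]
```

```bash
cat >> h.py <<'E'
from scipy.spatial.transform import Rotation as Rn
def frame(yaw,pitch):
    """tool x along heading yaw (deg), dipping by pitch rad; y to the right; z along fingers"""
    c=np.radians(yaw); b=np.array([np.cos(c),np.sin(c),0]); Z=np.array([0,0,1.])
    x=b*np.cos(pitch)-Z*np.sin(pitch); y=np.cross(-Z,b); return np.c_[x,y,np.cross(x,y)]
def move(p,M,cmd=None):
    if cmd is None:
        s=state(); p0=s['ee_pos'];R0=Rn.from_quat(s['tcp_rot']).as_matrix()
    else: p0,R0=cmd
    print('turn',np.degrees(Rn.from_matrix(R0.T@M).as_rotvec()).round(2),'shift cm',(100*R0.T@(np.array(p)-p0)).round(2))
E
python3 - <<'E'
from h import *
move([.519,-.241,.08],frame(49.5,0))
E
```

```text
turn [ -0.06  -0.03 -24.3 ] shift cm [ 36.69 -11.05  15.1 ]
```

step_arm:
  motion:
    - [0, 0, -24.3, 36.7, -11, 12, 0.2]
    - [0, 0, -24.3, 36.7, -11, 12, 0.2]
    - [0, 0, -24.3, 36.7, -11, 12, 0.2]
    - [0, 0, -24.3, 36.7, -11, 12, 0.2]
    - [0, 0, -24.3, 36.7, -11, 12, 0.2]
    - [0, 0, -24.3, 36.7, -11, 12, 0.2]
    - [0, 0, -24.3, 36.7, -11, 15, 0.2]
    - [0, 0, -24.3, 36.7, -11, 15, 0.2]
    - [0, 0, -24.3, 36.7, -11, 15, 0.2]
    - [0, 0, -24.3, 36.7, -11, 15, 0.2]

```text
t: 1.45
ee_pos: [0.5196, -0.2435, 0.0828]
tcp_rot: [0.908, 0.418, 0.001, 0.001]
force: [-0.3, -0.1, -0.2]
grip_width: 0.605
finger_force: 0.0
```

Run:
```python
from h import *
a=get('scene');b=get('top')
A=a['img'][130:250,220:420];B=b['img'][140:280,320:480]
im=np.hstack([cv2.resize(A,(400,300),interpolation=2)[:300],cv2.resize(B,(343,300),interpolation=2)])
cv2.imwrite('pics/m2.png',im[:,:,::-1])
move([.519,-.241,.001],frame(49.5,0))
```

```text
turn [ 0.13 -0.   -0.1 ] shift cm [ 0.14 -0.2   8.16]
```

View pics/m2.png

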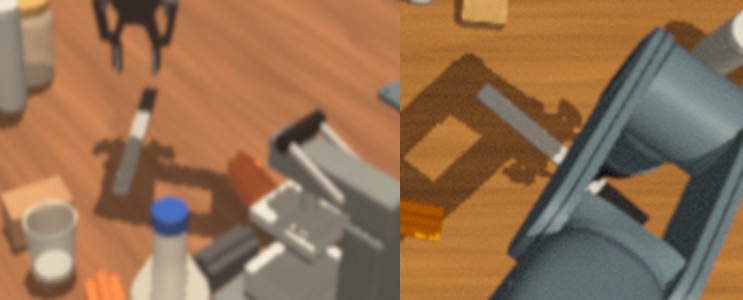

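The fingers, at about (140,60) in the left half, straddle the line of the bar, so I'll descend and grip.

step_arm:
  motion:
    - [0, 0, 0, 0, 0, 5, 0.2]
    - [0, 0, 0, 0, 0, 7.5, 0.2]
    - [0, 0, 0, 0, 0, 7.9, 0.2]
    - [0, 0, 0, 0, 0, 7.9, -0.1]
    - [0, 0, 0, 0, 0, 7.9, -0.6]
    - [0, 0, 0, 0, 0, 7.9, -1]
    - [0, 0, 0, 0, 0, 7.9, -1]
    - [0, 0, 0, 0, 0, 7.9, -1]
    - [0, 0, 0, 0, 0, 7.9, -1]

```text
t: 2.68
ee_pos: [0.5201, -0.2425, 0.0041]
tcp_rot: [0.908, 0.419, 0.0, 0.001]
force: [-2.6, 0.5, 6.6]
grip_width: 0.251
finger_force: 58.7
```

```bash
cat >> h.py <<'E'
FM=np.array([.564,.149]); YAW=100.5
def bar_tcp(th,back,c=.0,G=.165,depth=.004,lat=0.,ridge=.061):
    """TCP for bar sloping th, blade `back` short of the rib along the bar, c above the ridge; G = blade to grip"""
    u=np.array([np.cos(np.radians(YAW)),np.sin(np.radians(YAW))])
    d=np.array([np.cos(th),-np.sin(th)]); n=np.array([np.sin(th),np.cos(th)])
    P=np.array([-ridge,.025])+(.009+c)*n         # on underside
    top=P+.008*n; k=(.025-top[0])/d[0]; tip=P+k*d  # underside at the blade end
    w=tip-(G+back)*d+depth*n
    r=np.array([u[1],-u[0]])
    lip=top+d*(-top[0]/d[0])
    print('tip underside z',tip[1].round(4),'top under lip z',lip[1].round(4))
    xy=FM+u*w[0]+r*lat
    return np.array([*xy,w[1]])
E
python3 - <<'E'
from h import *
for th in(.33,.36,.39): print(bar_tcp(th,0.,.002))
p=bar_tcp(.37,.14,.006);print(p); move(p,frame(YAW,.37)); move(p+[0,0,.03],frame(YAW,.37))
E
```

```text
tip underside z 0.0081 top under lip z 0.0242
[0.58812674 0.01882378 0.06530946]
tip underside z 0.0054 top under lip z 0.0223
[0.58784225 0.02035872 0.0673124 ]
tip underside z 0.0028 top under lip z 0.0205
[0.58753221 0.02203156 0.06922329]
tip underside z 0.0089 top under lip z 0.026
[ 0.61152817 -0.10743908  0.12287661]
turn [ -9.3  -19.7  -50.41] shift cm [ 16.21  -1.78 -11.88]
turn [ -9.3  -19.7  -50.41] shift cm [ 16.21  -1.78 -14.88]
```

step_arm:
  motion:
    - [0, 0, 0, 0, 0, -3, -1]
    - [0, 0, 0, 0, 0, -8, -1]
    - [0, 0, 0, 0, 0, -14.9, -1]
    - [-1.7, -3.6, -9.2, 3, -0.3, -14.9, -1]
    - [-3.4, -7.2, -18.3, 6, -0.6, -14.9, -1]
    - [-5.1, -10.7, -27.5, 9, -1, -14.9, -1]
    - [-6.8, -14.3, -36.7, 12, -1.3, -14.9, -1]
    - [-8.5, -18, -46, 15, -1.6, -14.9, -1]
    - [-9.3, -19.7, -50.4, 16.2, -1.8, -14.9, -1]
    - [-9.3, -19.7, -50.4, 16.2, -1.8, -14.9, -1]
    - [-9.3, -19.7, -50.4, 16.2, -1.8, -14.9, -1]
    - [-9.3, -19.7, -50.4, 16.2, -1.8, -14.9, -1]

```text
t: 4.18
ee_pos: [0.6106, -0.1084, 0.1515]
tcp_rot: [0.63, 0.755, -0.118, 0.14]
force: [0.2, 0.2, -3.4]
grip_width: 0.246
finger_force: 59.8
```

Run:
```python
from h import *
a=get('scene');b=get('top')
A=a['img'][130:270,260:460];B=b['img'][140:260,260:420]
im=np.hstack([cv2.resize(A,(440,308),interpolation=2),cv2.resize(B,(352,264),interpolation=2)[:, :] if 0 else cv2.resize(B,(360,308),interpolation=2)])
cv2.imwrite('pics/m3.png',im[:,:,::-1])
s=state();M=Rn.from_quat(s['tcp_rot']).as_matrix();p=s['ee_pos'];print(p,M.round(3))
for G in (.165,.155): 
  q=p+M@[G,0,-.0015]; print(q,proj(a,q),proj(b,q))
```

```text
[ 0.61075843 -0.10823152  0.15149056] [[-0.168  0.984  0.064]
 [ 0.918  0.179 -0.354]
 [-0.36  -0.001 -0.933]]
[0.5829662  0.0437514  0.09355926] (np.float64(320.08727726313737), np.float64(200.4652917269507)) (np.float64(301.63089183384574), np.float64(190.47259032092876))
[0.5846448  0.03457249 0.09715507] (np.float64(317.69974608453225), np.float64(197.9989756250024)) (np.float64(305.01471294128754), np.float64(189.61346241042523))
```

View pics/m3.png

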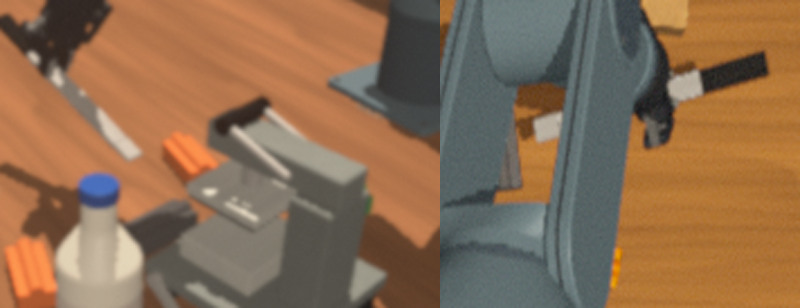

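The blade tip shows at (320,200) in the scene camera, where a blade-to-grip distance of 165 mm predicts it. The bar hasn't slipped and is lined up over the fulcrum, so I'll compute the insertion path.

Run:
```python
from h import *
s=state(); c0=(s['ee_pos'],Rn.from_quat(s['tcp_rot']).as_matrix())
for back,c in((.14,.006),(.10,.005),(.06,.004),(.03,.003),(.012,.003),(.004,.003),(0,.003)):
    p=bar_tcp(.385,back,c); print(back,p.round(4)); move(p,frame(YAW,.385),c0)
```

```text
tip underside z 0.0076 top under lip z 0.0251
0.14 [ 0.6112 -0.1058  0.1258]
turn [-0.12 -0.98 -0.13] shift cm [1.14 0.09 2.31]
tip underside z 0.0065 top under lip z 0.024
0.1 [ 0.6045 -0.0694  0.1097]
turn [-0.12 -0.98 -0.13] shift cm [5.17 0.08 2.48]
tip underside z 0.0054 top under lip z 0.0229
0.06 [ 0.5977 -0.0329  0.0936]
turn [-0.12 -0.98 -0.13] shift cm [9.21 0.08 2.65]
tip underside z 0.0043 top under lip z 0.0219
0.03 [ 0.5927 -0.0056  0.0813]
turn [-0.12 -0.98 -0.13] shift cm [12.25  0.07  2.81]
tip underside z 0.0043 top under lip z 0.0219
0.012 [0.5896 0.0108 0.0745]
turn [-0.12 -0.98 -0.13] shift cm [14.05  0.06  2.84]
tip underside z 0.0043 top under lip z 0.0219
0.004 [0.5883 0.0181 0.0715]
turn [-0.12 -0.98 -0.13] shift cm [14.85  0.06  2.85]
tip underside z 0.0043 top under lip z 0.0219
0 [0.5876 0.0217 0.07  ]
turn [-0.12 -0.98 -0.13] shift cm [15.25  0.06  2.86]
```

step_arm:
  motion:
    - [0, -1, 0, 1, 0.1, 2.3, -1]
    - [0, -1, 0, 3, 0.1, 2.4, -1]
    - [0, -1, 0, 6, 0.1, 2.5, -1]
    - [0, -1, 0, 9, 0.1, 2.65, -1]
    - [0, -1, 0, 11.2, 0.1, 2.8, -1]
    - [0, -1, 0, 11.2, 0.1, 2.8, -1]
    - [0, -1, 0, 11.2, 0.1, 2.8, -1]

```text
t: 5.15
ee_pos: [0.5952, -0.0148, 0.0853]
tcp_rot: [0.628, 0.754, -0.123, 0.147]
force: [0.4, 0.2, -3.5]
grip_width: 0.246
finger_force: 59.8
```

Run:
```python
from h import *
a=get('scene');b=get('top')
A=a['img'][180:280,300:440];B=b['img'][155:255,230:330]
im=np.hstack([cv2.resize(A,(490,350),interpolation=2),cv2.resize(B,(310,350),interpolation=2)])
cv2.imwrite('pics/m4.png',im[:,:,::-1])
s=state();M=Rn.from_quat(s['tcp_rot']).as_matrix();p=s['ee_pos'];print(p,s['force'])
q=p+M@[.165,0,-.0015]; print(q,proj(a,q),proj(b,q))
q=[*FM,.026]; print(proj(a,q),proj(b,q))
```

```text
[ 0.59526443 -0.01496158  0.08553641] [-0.05276206 -0.93579418 -3.80585722]
[0.56752045 0.13594548 0.02483568] (np.float64(343.9169784943098), np.float64(236.48656593983637)) (np.float64(270.057351159761), np.float64(200.179023004569))
(np.float64(348.01164433166736), np.float64(238.21878305716407)) (np.float64(265.37899398180264), np.float64(201.33975553404832))
```

View pics/m4.png

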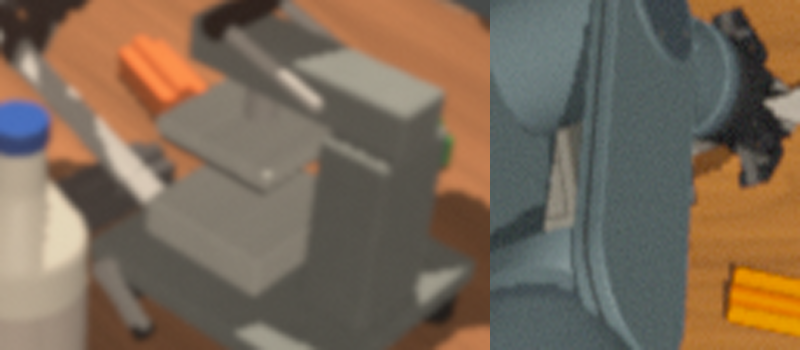

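The view shows the blade (about (150,185) in the left half) just short of the front edge, with no contact force. I'll push in with small steps.

step_arm:
  motion:
    - [0, 0, 0, 1, 0, 0, -1]
    - [0, 0, 0, 2, 0, 0.05, -1]
    - [0, 0, 0, 2.8, 0, 0.05, -1]
    - [0, 0, 0, 3.2, 0, 0.05, -1]
    - [0, 0, 0, 3.2, 0, 0.05, -1]

```text
t: 5.88
ee_pos: [0.5892, 0.0155, 0.0722]
tcp_rot: [0.627, 0.755, -0.123, 0.147]
force: [0.0, 0.3, -3.5]
grip_width: 0.253
finger_force: 59.8
```

step_arm:
  motion:
    - [0, 0, 0, 0.3, 0, 0, -1]
    - [0, 0, 0, 0.5, 0, 0, -1]
    - [0, 0, 0, 0.5, 0, 0, -1]

```text
t: 6.25
ee_pos: [0.5884, 0.0196, 0.0705]
tcp_rot: [0.628, 0.755, -0.123, 0.147]
force: [-0.7, 1.0, -3.7]
grip_width: 0.248
finger_force: 59.8
```

step_arm:
  motion:
    - [0, 0, 0, 0.2, 0, 0, -1]
    - [0, 0, 0, 0.4, 0, 0, -1]
    - [0, 0, 0, 0.4, 0, 0, -1]

```text
t: 6.62
ee_pos: [0.5877, 0.0233, 0.0689]
tcp_rot: [0.628, 0.755, -0.123, 0.147]
force: [-0.2, 0.1, -3.2]
grip_width: 0.252
finger_force: 59.8
```

step_arm:
  motion:
    - [0, 0, 0, 0.2, 0, 0, -1]
    - [0, 0, 0, 0.4, 0, 0, -1]
    - [0, 0, 0, 0.4, 0, 0, -1]

```text
t: 7.0
ee_pos: [0.5882, 0.0243, 0.0691]
tcp_rot: [0.627, 0.754, -0.124, 0.149]
force: [1.8, -9.1, 0.7]
grip_width: 0.249
finger_force: 59.8
```

step_arm:
  motion:
    - [0, 0, 0, -0.15, 0, 0, -1]
    - [0, 0, 0, -0.15, 0, 0.15, -1]
    - [0, 0, 0, -0.15, 0, 0.3, -1]
    - [0, 0, 0, -0.15, 0, 0.3, -1]

```text
t: 7.5
ee_pos: [0.5883, 0.0233, 0.0669]
tcp_rot: [0.628, 0.754, -0.123, 0.148]
force: [-0.9, -5.3, 5.8]
grip_width: 0.251
finger_force: 60.6
```

step_arm:
  motion:
    - [0, 0, 0, 0, 0, 0, -0.3]
    - [0, 0, 0, 0, 0, 0, 0]
    - [0, 0, 0, 0, 0, 0, 0.1]
    - [0, 0, 0, 0, 0, -2, 0.1]
    - [0, 0, 0, 0, 0, -6, 0.1]
    - [0, 0, 0, 0, 0, -9, 0.1]
    - [0, 0, 0, 0, 0, -9, 0.1]

```text
t: 8.38
ee_pos: [0.5831, 0.0588, 0.1511]
tcp_rot: [0.628, 0.755, -0.121, 0.149]
force: [-0.5, -1.0, -0.1]
grip_width: 0.549
finger_force: 0.0
```

Run:
```python
from h import *
a=get('scene');b=get('top')
A=a['img'][130:270,280:440];B=b['img'][140:260,240:400]
im=np.hstack([cv2.resize(A,(400,350),interpolation=2),cv2.resize(B,(400,300),interpolation=2).copy() if 0 else cv2.resize(B,(400,350),interpolation=2)])
cv2.imwrite('pics/m5.png',im[:,:,::-1])
s=state();print(s['ee_pos'],s['force'],s['grip_width'])
```

```text
[0.58124615 0.05778787 0.14824539] [-0.65392195 -0.32294013 -0.40044751] 0.5522652952457924
```

View pics/m5.png

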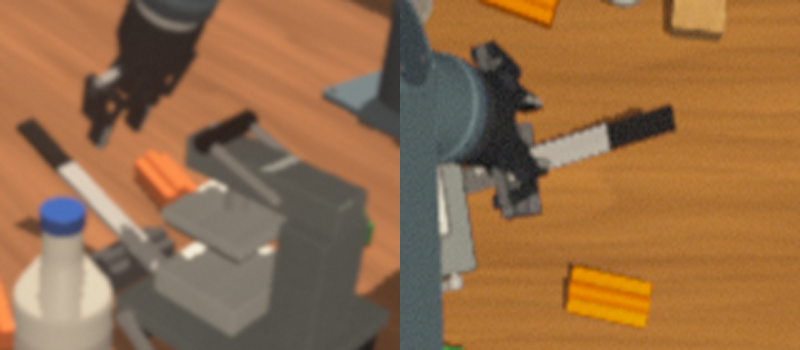

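The bar rests on the fulcrum by itself with the blade under the edge. Its black end is at about (29,121) in the left half and (672,118) in the right.

Run:
```python
from h import *
a=get('scene');b=get('top')
e=tri(a,(280+29/2.5,130+121/2.5),b,(240+272/2.5,140+118/2.917));print(e)
u=np.array([np.cos(np.radians(YAW)),np.sin(np.radians(YAW))])
tipxy=np.array([.5882,.0243])+u*.165*np.cos(.385)
# predicted end for slope th with ridge pivot
for th in(.39,.36,.33,.3):
    d=np.array([np.cos(th),-np.sin(th)]);n=np.array([np.sin(th),np.cos(th)])
    P=np.array([-.061,.025])+.009*n; tip=P+d*(.024-P[0])/d[0]; E=tip-.28*d+.008*n
    print(th,FM+u*E[0],E[1])
```

```text
[ 0.60336619 -0.07937723  0.11135145]
0.39 [ 0.60626644 -0.07904929] 0.11364304731460413
0.36 [ 0.60686779 -0.08229392] 0.10874616216366056
0.33 [ 0.60742664 -0.08530916] 0.10369908920886729
0.3 [ 0.60794246 -0.08809231] 0.09851553297520474
```

Run:
```python
from h import *
move([.603,-.065,.13],frame(YAW,0))
u=np.array([np.cos(np.radians(YAW)),np.sin(np.radians(YAW))])
for th in(.38,.3,.2,.1,0,-.05,-.09,-.12):
    d=np.array([np.cos(th),-np.sin(th)]);n=np.array([np.sin(th),np.cos(th)])
    P=np.array([-.061,.025])+.009*n; tip=P+d*(.025-P[0])/d[0]; E=tip-.265*d+.008*n
    print(th,(FM+u*E[0]).round(4),E.round(4))
```

```text
turn [-0.23 22.07  0.  ] shift cm [-1.088e+01 -1.000e-02  6.270e+00]
0.38 [ 0.6038 -0.0655] [-0.2181  0.1061]
0.3 [ 0.6051 -0.073 ] [-0.2258  0.0938]
0.2 [ 0.6065 -0.0802] [-0.2331  0.0772]
0.1 [ 0.6073 -0.0849] [-0.2379  0.0598]
0 [ 0.6077 -0.087 ] [-0.24   0.042]
-0.05 [ 0.6077 -0.087 ] [-0.2401  0.0331]
-0.09 [ 0.6077 -0.0866] [-0.2396  0.0259]
-0.12 [ 0.6076 -0.086 ] [-0.2391  0.0207]
```

step_arm:
  motion:
    - [0, 7, 0, -5, 0, 0, -0.5]
    - [0, 14, 0, -10.9, 0, 1, -1]
    - [0, 22.1, 0, -10.9, 0, 4, -1]
    - [0, 22.1, 0, -10.9, 0, 6.2, -1]
    - [0, 22.1, 0, -10.9, 0, 6.2, -1]
    - [0, 22.1, 0, -10.9, 0, 6.2, -1]
    - [0, 22.1, 0, -10.9, 0, 6.2, -1]

```text
t: 9.45
ee_pos: [0.6046, -0.0636, 0.1331]
tcp_rot: [0.639, 0.769, -0.0, 0.0]
force: [-0.6, 0.4, -0.1]
grip_width: 0.003
finger_force: 0.0
```

step_arm:
  motion:
    - [0, 0, 0, 0, 0, 2, -1]
    - [0, 0, 0, 0, 0, 2.7, -1]
    - [0, 0, 0, -0.3, 0, 3.2, -1]
    - [0, 0, 0, -0.6, 0, 3.8, -1]
    - [0, 0, 0, -0.8, 0, 4.3, -1]
    - [0, 0, 0, -0.8, 0, 4.3, -1]

```text
t: 10.2
ee_pos: [0.6053, -0.0728, 0.0886]
tcp_rot: [0.64, 0.769, -0.001, -0.001]
force: [0.2, -0.3, -0.2]
grip_width: 0.002
finger_force: 0.0
```

Run:
```python
from h import *
a=get('scene');b=get('top')
A=a['img'][130:270,260:420];B=b['img'][140:260,240:400]
im=np.hstack([cv2.resize(A,(400,350),interpolation=2),cv2.resize(B,(400,300),interpolation=2).copy() if 0 else cv2.resize(B,(400,350),interpolation=2)])
cv2.imwrite('pics/m6.png',im[:,:,::-1])
s=state();print(s['ee_pos'],s['force'],proj(a,s['ee_pos']),proj(b,s['ee_pos']))
```

```text
[ 0.60542605 -0.07274539  0.08905953] [ 0.44508738  0.28607183 -0.04150744] (np.float64(290.9189306491324), np.float64(186.04018353182596)) (np.float64(344.8345151518711), np.float64(182.60519469544187))
```

View pics/m6.png

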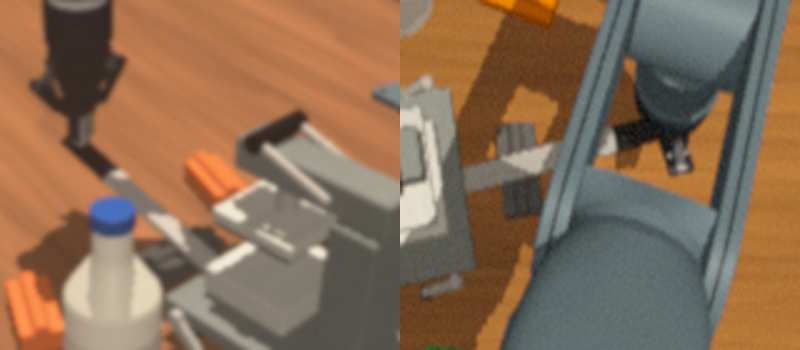

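The shut fingers (80,140) stand on the black end of the bar, about 8 mm in from its tip. The bar has just swung freely until the blade met the plate, so I'll keep pressing.

step_arm:
  motion:
    - [0, 0, 0, -0.1, 0, 0.5, -1]
    - [0, 0, 0, -0.2, 0, 1, -1]
    - [0, 0, 0, -0.3, 0, 1.4, -1]
    - [0, 0, 0, -0.3, 0, 1.4, -1]

```text
t: 10.8
ee_pos: [0.607, -0.0761, 0.076]
tcp_rot: [0.64, 0.769, -0.0, 0.001]
force: [0.6, -1.9, 5.5]
grip_width: -0.001
finger_force: 2.6
```

step_arm:
  motion:
    - [0, 0, 0, -0.15, 0, 0.5, -1]
    - [0, 0, 0, -0.3, 0, 1, -1]
    - [0, 0, 0, -0.4, 0, 1.5, -1]
    - [0, 0, 0, -0.5, 0, 2, -1]
    - [0, 0, 0, -0.5, 0, 2.5, -1]
    - [0, 0, 0, -0.5, 0, 2.5, -1]

```text
t: 11.55
ee_pos: [0.6076, -0.0802, 0.051]
tcp_rot: [0.64, 0.769, 0.0, 0.0]
force: [-1.7, 1.4, 7.2]
grip_width: 0.002
finger_force: 3.3
```

step_arm:
  motion:
    - [0, 0, 0, -0.1, 0, 0.5, -1]
    - [0, 0, 0, -0.1, 0, 1, -1]
    - [0, 0, 0, -0.1, 0, 1.5, -1]
    - [0, 0, 0, -0.1, 0, 1.9, -1]
    - [0, 0, 0, -0.1, 0, 1.9, -1]

```text
t: 12.18
ee_pos: [0.6083, -0.0811, 0.0328]
tcp_rot: [0.64, 0.769, 0.001, 0.001]
force: [-0.6, 2.8, 10.5]
grip_width: 0.003
finger_force: 5.4
```

Run:
```python
from h import *
a=get('scene');b=get('top')
A=a['img'][190:310,320:460];B=b['img'][150:260,170:310]
im=np.hstack([cv2.resize(A,(400,343),interpolation=2),cv2.resize(B,(400,343),interpolation=2)])
cv2.imwrite('pics/m7.png',im[:,:,::-1])
s=state();print(s['ee_pos'],s['force'])
```

```text
[ 0.60829939 -0.08104769  0.03294098] [-0.57527382  3.0322197  11.53765671]
```

View pics/m7.png

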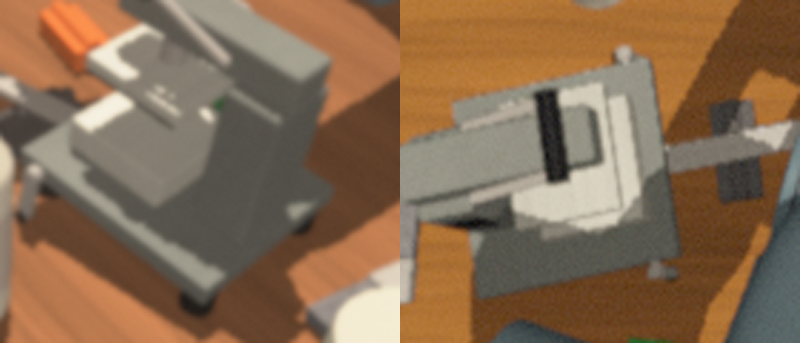

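The press front is up. In the top half the legs are foreshortened to short stubs at (625,52) and (658,270), and in the scene half the leg at (30,190) looks nearly upright. I'll press a few mm further for margin.

step_arm:
  motion:
    - [0, 0, 0, 0, 0, 0.4, -1]
    - [0, 0, 0, 0, 0, 0.8, -1]
    - [0, 0, 0, 0, 0, 0.8, -1]
    - [0, 0, 0, 0, 0, 0.8, -1]
    - [0, 0, 0, 0, 0, 0.8, -1]

```text
t: 12.9
ee_pos: [0.6084, -0.0809, 0.025]
tcp_rot: [0.64, 0.769, 0.001, 0.001]
force: [-1.1, 4.4, 11.3]
grip_width: -0.003
finger_force: 5.4
```

Run:
```python
from h import *
s=state();print(s['ee_pos'],s['force'])
a=get('scene');b=get('top'); np.save('up.npy',a['img'])
# predicted images of the foot at press +y flank (nearer scene cam is... print both)
u=np.array([np.cos(np.radians(YAW)),np.sin(np.radians(YAW))]); r=np.array([-u[1],u[0]])
piv=FM+u*.199  # rear feet contact rear edge approx
for tilt in(.11,.145):
  for q in(0,.6,.956):
    th=.675+q
    x=.199-.025-.048*np.cos(th)*-1 if 0 else .199-.025-.048*np.cos(th); z=.036-.048*np.sin(th)
    # x: distance ahead of pivot ; trailing to rear reduces x
    X=x*np.cos(tilt)-z*np.sin(tilt); Z=x*np.sin(tilt)+z*np.cos(tilt)
    print(tilt,q,[np.round((proj(a,[*(piv-u*X+r*k),Z]),proj(b,[*(piv-u*X+r*k),Z])),1).tolist() for k in(.099,-.099)],Z.round(4))
# print luminance patch around legs
g=cv2.cvtColor(a['img'],cv2.COLOR_RGB2HSV)
print('sat');print(g[236:276:2,318:350:2,1])
```

```text
[ 0.6083532  -0.08090064  0.02504473] [-1.11995534  4.35738544 11.32424968]
0.11 0 [[[390.5, 235.2], [248.8, 240.0]], [[340.0, 268.8], [238.0, 172.2]]] 0.021
0.11 0.6 [[[382.5, 235.0], [258.3, 238.7]], [[332.2, 267.9], [247.4, 171.7]]] 0.0077
0.11 0.956 [[[377.6, 232.4], [264.3, 237.6]], [[327.2, 264.6], [253.2, 170.7]]] 0.0076
0.145 0 [[[391.0, 233.9], [248.3, 239.9]], [[340.3, 267.4], [237.4, 171.9]]] 0.0257
0.145 0.6 [[[382.8, 233.5], [257.9, 238.6]], [[332.4, 266.2], [246.9, 171.3]]] 0.0133
0.145 0.956 [[[377.9, 230.6], [263.9, 237.4]], [[327.4, 262.7], [252.7, 170.2]]] 0.0138
sat
[[ 53  52  47  47  52  51  48  41  34  34  33  32  33  39  38  38]
 [ 53  52  48  50  50  42  38  34  33  32  33  31  33  36  39  38]
 [ 47  52  51  52  44  34  32  34  34  32  32  32  31  35  39  39]
 [ 48  49  53  50  46  35  34  33  34  33  33  32  31  32  34  36]
 [ 47  47  51  51  50  39  35  33  33  34  32  33  32  32  32  36]
 [ 48  48  49  57  94  58  39  39  35  34  32  32  35  35  32  32]
 [ 47  47  50  61 107  59  40  42  39  35  31  31  32  33  32  31]
 [ 46  47  53  63 107  57  40  40  40  36  33  31  32  33  32  33]
 [ 49  51  53  71 115  58  40  40  42  37  36  35  30  33  32  31]
 [ 53  53  53  88 120  58  40  42  55  55  39  34  34  33  31  31]
 [ 52  52  53  92 111  52  43  68 105 102  85  69  47  33  34  31]
 [ 52  53  54  87  92  46  50 114 144 145 141 128  89  45  36  34]
 [ 51  53  54  83  77  43  58 124 145 146 141 137 131 104  57  34]
 [ 54  53  53  67  65  43  54 122 140 140 136 140 140 134 117  64]
 [ 53  53  54  71  92  61  90 133 139 138 136 139 137 137 139 125]
 [ 52  53  55  93 135 120 130 137 139 140 139 138 138 141 140 141]
 [ 54  54  58  88 135 136 135 135 136 138 138 139 136 140 141 139]
 [ 54  55  59 103 143 140 136 137 138 139 140 140 142 142 139 141]
 [ 54  56  57 109 143 142 136 139 138 137 142 140 139 142 139 139]
 [ 54  55  57 111 145 143 138 143 148 146 138 137 138 144 142 139]]
```

The foot sits at about (328,262), against a prediction of (327,263) for 0.956 rad and (332,266) for 0.6, so the prop is at its stop. Now I'll let the press down gently.

step_arm:
  motion:
    - [0, 0, 0, 0, 0, -0.3, -1]
    - [0, 0, 0, 0, 0, -0.6, -1]
    - [0, 0, 0, 0, 0, -0.9, -1]
    - [0, 0, 0, 0, 0, -1.2, -1]
    - [0, 0, 0, 0, 0, -1.5, -1]
    - [0, 0, 0, 0, 0, -1.8, -1]
    - [0, 0, 0, 0, 0, -1.8, -1]

```text
t: 13.88
ee_pos: [0.6069, -0.0813, 0.041]
tcp_rot: [0.64, 0.769, -0.001, -0.001]
force: [0.6, 0.6, -0.4]
grip_width: -0.001
finger_force: 0.0
```

The contact force is gone, so the press stands on the prop. I'll lift off and move over the bar's middle to grip it.

step_arm:
  motion:
    - [0, 0, 0, 0, 0, -4, -1]
    - [0, 0, 0, 0, 0, -7, -0.5]
    - [0, 0, 0, 4, 0, -7, 0.2]
    - [0, 0, 0, 8, 0, -7, 0.2]
    - [0, 0, 0, 10, 0, -7, 0.2]
    - [0, 0, 0, 10, 0, -7, 0.2]
    - [0, 0, 0, 10, 0, -7, 0.2]

```text
t: 14.75
ee_pos: [0.5893, 0.0161, 0.1111]
tcp_rot: [0.64, 0.769, -0.001, -0.0]
force: [-0.3, -0.0, 0.2]
grip_width: 0.602
finger_force: 0.0
```

Run:
```python
from h import *
a=get('scene');b=get('top')
A=a['img'][160:280,270:430];B=b['img'][150:250,240:380]
im=np.hstack([cv2.resize(A,(400,300),interpolation=2),cv2.resize(B,(400,286),interpolation=2).copy() if 0 else cv2.resize(B,(400,300),interpolation=2)])
cv2.imwrite('pics/m8.png',im[:,:,::-1])
s=state();print(s['ee_pos'],s['force'],s['grip_width'],proj(b,s['ee_pos']),proj(a,s['ee_pos']))
```

```text
[0.58936104 0.01581099 0.11111644] [0.77659068 0.19304139 0.15632495] 0.6046211676511958 (np.float64(311.96140338365177), np.float64(186.89620913776315)) (np.float64(312.5009192493059), np.float64(191.03189431003614))
```

View pics/m8.png

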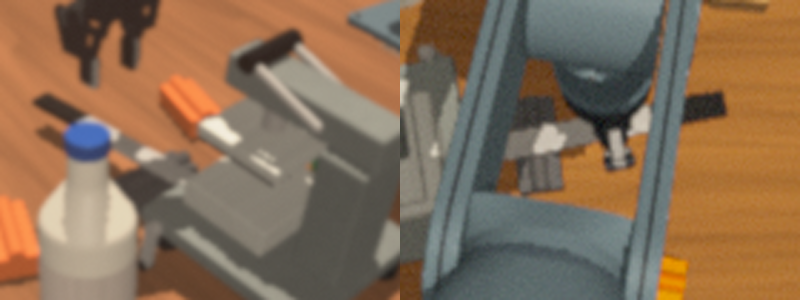

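The bar still bridges the fulcrum, its end at (40,100) in the left half and (724,103) in the right. The fingers straddle it at about (615,140).

Run:
```python
from h import *
a=get('scene');b=get('top')
e=tri(a,(286,200),b,(353.4,184.3));print('end',e)
E1=onz(b,353.4,184.3,.046);E2=onz(b,278.5,197.7,.043)
d=(E2-E1)[:2];print(E1,E2,np.degrees(np.arctan2(d[1],d[0])))
d/=np.linalg.norm(d)
p=E1[:2]+d*.112; print('grip',p)
move([*p,.05],frame(np.degrees(np.arctan2(d[1],d[0])),0.))
```

```text
end [ 0.61051426 -0.09967844  0.03034245]
[ 0.60933038 -0.09968434  0.046     ] [0.57165948 0.11034531 0.043     ] 100.168446781122
grip [0.5895576  0.01055647]
turn [-0.08 -0.01  0.23] shift cm [-0.53 -0.06  6.11]
```

step_arm:
  motion:
    - [0, 0, 0, -0.5, 0, 4, 0.2]
    - [0, 0, 0, -0.5, 0, 7, 0.2]
    - [0, 0, 0, -0.5, 0, 8, 0.2]
    - [0, 0, 0, -0.5, 0, 8, 0]
    - [0, 0, 0, -0.5, 0, 8, -0.5]
    - [0, 0, 0, -0.5, 0, 8, -1]
    - [0, 0, 0, -0.5, 0, 8, -1]
    - [0, 0, 0, -0.5, 0, 8, -1]

```text
t: 15.95
ee_pos: [0.591, 0.0118, 0.0326]
tcp_rot: [0.639, 0.769, 0.0, 0.001]
force: [0.3, -1.3, 6.5]
grip_width: 0.25
finger_force: 60.0
```

step_arm:
  motion:
    - [0, -1.5, 0, 0, 0, -0.2, -1]
    - [0, -2.5, 0, 0, 0, -0.45, -1]
    - [0, -2.5, 0, -1, 0, -0.5, -1]
    - [0, -2.5, 0, -2, 0, -0.6, -1]
    - [0, -2.5, 0, -3, 0, -0.7, -1]
    - [0, -2.5, 0, -3, 0, -0.7, -1]

```text
t: 16.7
ee_pos: [0.5953, -0.0187, 0.038]
tcp_rot: [0.64, 0.768, -0.015, 0.016]
force: [0.3, -0.2, -2.9]
grip_width: 0.254
finger_force: 58.9
```

step_arm:
  motion:
    - [0, 0, 0, -2, 0, -0.5, -1]
    - [0, 0, 0, -5, 0, -2, -1]
    - [0, 0, 0, -9, 0, -6, -1]
    - [0, 0, 0, -12, 0, -8, -1]
    - [0, 0, 0, -12, 0, -8, -1]
    - [0, 0, 0, -12, 0, -8, -1]

```text
t: 17.45
ee_pos: [0.6157, -0.132, 0.1228]
tcp_rot: [0.64, 0.768, -0.015, 0.015]
force: [-0.1, 0.3, -5.4]
grip_width: 0.256
finger_force: 59.5
```

Run:
```python
from h import *
move([.519,-.241,.03],frame(49.5,0.02))
print(state()['ee_pos'],state()['force'])
```

```text
turn [ 1.44  1.25 50.91] shift cm [ -8.57 -11.46   9.68]
[ 0.61573768 -0.13195538  0.12276985] [-0.08898324  0.25740057 -5.35173002]
```

step_arm:
  motion:
    - [0.3, 0.2, 10, -1.7, -2.3, 0, -1]
    - [0.6, 0.4, 20, -3.4, -4.6, 1, -1]
    - [0.9, 0.6, 30, -5.1, -6.9, 3, -1]
    - [1.2, 0.8, 40, -7, -9.2, 5, -1]
    - [1.4, 1, 50.9, -8.6, -11.5, 8, -1]
    - [1.4, 1, 50.9, -8.6, -11.5, 9.7, -1]
    - [1.4, 1, 50.9, -8.6, -11.5, 9.7, -1]
    - [1.4, 1, 50.9, -8.6, -11.5, 9.7, -1]

```text
t: 18.45
ee_pos: [0.5207, -0.2407, 0.0308]
tcp_rot: [0.907, 0.42, -0.009, 0.007]
force: [0.8, -0.0, -3.3]
grip_width: 0.256
finger_force: 59.5
```

step_arm:
  motion:
    - [0, 0, 0, 0, 0, 1, -1]
    - [0, 0, 0, 0, 0, 2, -1]
    - [0, 0, 0, 0, 0, 2.4, -1]
    - [0, 0, 0, 0, 0, 2.6, -1]
    - [0, 0, 0, 0, 0, 2.6, -1]

```text
t: 19.08
ee_pos: [0.5194, -0.242, 0.0043]
tcp_rot: [0.908, 0.419, -0.01, 0.007]
force: [0.3, 0.3, -3.4]
grip_width: 0.255
finger_force: 59.5
```

step_arm:
  motion:
    - [0, 0, 0, 0, 0, 0.15, -1]
    - [0, 0, 0, 0, 0, 0.25, -1]
    - [0, 0, 0, 0, 0, 0.25, -1]

```text
t: 19.45
ee_pos: [0.5194, -0.242, 0.0019]
tcp_rot: [0.908, 0.419, -0.01, 0.007]
force: [0.1, -1.1, -4.5]
grip_width: 0.259
finger_force: 59.6
```

step_arm:
  motion:
    - [0, 0, 0, 0, 0, 0, -0.4]
    - [0, 0, 0, 0, 0, 0, 0]
    - [0, 0, 0, 0, 0, 0, 0.2]
    - [0, 0, 0, 0, 0, -2, 0.2]
    - [0, 0, 0, 0, 0, -6, 0.2]
    - [0, 0, 0, 0, 0, -12, 0.2]
    - [0, 0, 0, 0, 0, -18, 0.2]
    - [0, 0, 0, -6, 6, -20, 0.2]
    - [0, 0, 0, -12, 12, -20, 0.2]
    - [0, 0, 0, -16, 16, -20, 0.2]
    - [0, 0, 0, -16, 16, -20, 0.2]
    - [0, 0, 0, -16, 16, -20, 0.2]

```text
t: 20.95
ee_pos: [0.5388, -0.4668, 0.2052]
tcp_rot: [0.909, 0.417, -0.01, 0.007]
force: [-0.7, 0.3, -0.2]
grip_width: 0.604
finger_force: 0.0
```

Run:
```python
from h import *
s=state();print(s['ee_pos'],s['force'],s['grip_width'])
a=get('scene');b=get('top'); im=b['img']; hsv=cv2.cvtColor(im,cv2.COLOR_RGB2HSV).astype(int)
m=((hsv[...,1]<90)|(hsv[...,2]<70)).astype(np.uint8)*255
z=np.zeros_like(m); z[170:255,345:445]=m[170:255,345:445]
c=max(cv2.findContours(z,0,2)[0],key=cv2.contourArea); r=cv2.minAreaRect(c); print('bar',r,onz(b,*r[0],.008))
z=np.zeros_like(m); z[160:250,190:274]=m[160:250,190:274]
c=max(cv2.findContours(z,0,2)[0],key=cv2.contourArea); print('press',cv2.minAreaRect(c))
ap=cv2.approxPolyDP(cv2.convexHull(c),4,True).reshape(-1,2); print(ap.tolist())
g=cv2.cvtColor(a['img'],cv2.COLOR_RGB2HSV); print(g[240:276:2,318:350:2,1])
```

```text
[ 0.53880727 -0.46680516  0.20523753] [-0.69475528  0.30019734 -0.16670517] 0.6035935695803722
bar ((395.1054992675781, 211.75209045410156), (97.93285369873047, 9.32693862915039), 38.990997314453125) [ 0.53655125 -0.22176723  0.008     ]
press ((226.18438720703125, 207.18533325195312), (75.98981475830078, 76.03264617919922), 80.13418579101562)
[[257, 169], [267, 238], [198, 245], [190, 221], [190, 182], [247, 165]]
[[ 47  52  53  49  44  41  33  35  31  33  34  32  34  38  39  37]
 [ 47  47  52  50  42  34  32  33  31  32  32  31  32  35  40  39]
 [ 47  47  51  51  42  34  32  32  32  31  32  32  31  31  34  36]
 [ 46  47  49  58  68  39  34  31  32  32  32  31  32  31  30  32]
 [ 49  48  50  68 116  65  40  40  36  33  32  32  32  32  31  30]
 [ 47  47  54  79 128  66  40  40  39  33  32  31  31  30  31  31]
 [ 49  51  54  91 130  68  41  41  39  34  32  32  32  32  31  31]
 [ 52  52  54  96 130  66  40  40  42  34  34  35  33  32  34  31]
 [ 54  53  53  94 119  57  40  41  54  53  36  34  35  34  32  32]
 [ 52  53  55  90 105  49  43  59  88  78  64  65  40  30  30  32]
 [ 53  53  54  89  93  42  47  91 129 124 127 126  99  55  36  33]
 [ 53  53  54  83  73  42  48 101 139 136 139 140 132 113  69  37]
 [ 53  54  53  74  63  43  51 114 139 139 138 139 137 140 122  81]
 [ 54  54  55  67  78  51  72 126 136 140 135 136 141 137 137 129]
 [ 54  56  57  96 134 117 126 135 137 142 138 139 139 140 141 141]
 [ 54  56  57 106 141 140 141 139 141 137 142 140 139 140 139 143]
 [ 56  56  57 108 145 139 139 138 140 140 139 139 139 139 139 140]
 [ 54  55  56 112 146 145 139 144 146 144 139 138 138 140 141 143]]
```

Run:
```python
from h import *
b=get('top'); im=b['img']
u=np.array([np.cos(np.radians(YAW)),np.sin(np.radians(YAW))]); r=np.array([u[1],-u[0]])
piv=FM+u*.199
def pt(x,z,k,t): return [*(piv-u*(x*np.cos(t)-z*np.sin(t))+r*k),x*np.sin(t)+z*np.cos(t)]
for k in(0,.06,-.06):
    print(k,[np.round(proj(b,pt(x,.044,k,.112)),1).tolist() for x in(.199,-.001)])
    # edge crossing along the row of the predicted front point
    for x in(.199,):
        c,rw=proj(b,pt(x,.044,k,.112)); row=int(round(rw)); s=cv2.cvtColor(im,cv2.COLOR_RGB2HSV)[row,250:285,1]; print(row,s.tolist())
```

```text
0 [[261.3, 199.5], [191.4, 213.7]]
199 [30, 28, 30, 32, 36, 30, 25, 29, 25, 29, 28, 28, 23, 83, 173, 174, 177, 173, 176, 174, 169, 177, 179, 171, 174, 167, 177, 175, 181, 136, 50, 34, 25, 34, 30]
0.06 [[257.8, 178.4], [188.4, 192.7]]
178 [25, 27, 25, 26, 28, 30, 28, 28, 24, 46, 124, 172, 172, 180, 182, 175, 177, 173, 171, 184, 170, 171, 177, 181, 172, 177, 181, 178, 172, 172, 174, 180, 183, 177, 183]
-0.06 [[264.9, 220.9], [194.4, 235.0]]
221 [37, 35, 33, 35, 29, 29, 31, 31, 28, 30, 27, 25, 27, 29, 27, 31, 31, 56, 151, 180, 178, 163, 161, 169, 193, 188, 193, 165, 167, 178, 189, 191, 174, 175, 176]
```

```bash
python3 -c "
from h import *
print(ctrl.hand_in())"
```

```text
the job is handed in; nothing more can be done
None
```

The press stands on its prop, which measured at its stop within image accuracy; its front edge reads about 4 mm forward of where I expected it, within measurement error. The bar lies flat where it first lay, well clear, and the job is handed in after about 21 s of robot time.

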